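Lay out a bioreactor station for the next run

TASK

Lay out the bioreactor for the next run: stand the open glass vessel in the white ring of the steel reactor base and the stirrer head upright on top of it, plug in its mouth; lift the round probe out of its dark cradle and lay it in both V's of the empty white rest, centred along it. Stand the capped amber feed bottle in the middle of the rubber mat that lies between the reactor base and the white rest, and the squat sample jar in the middle of the other mat, between the base and the dark cradle. Set everything down gently, nothing dropped or knocked over, and let go of it all.

Things in the scene. Friction and masses are not known exactly. Their poses are not given: they have to be found in the camera images.
- vessel: Loose open glass vessel, a plain upright cylinder, outer diameter 62 mm (63 mm over the thin white band at the rim), inner diameter 54 mm, 85 mm high, about 0.14 kg. Origin: centre of its underside, z up.
- head: Loose stirrer head, upright, about 0.32 kg: grey finned box 48 x 48 mm (sides along its x, y) from 16 to 75 mm above the origin, on a steel flange of 68 mm diameter (10 to 16 mm), under it a plug of 45 mm diameter (0 to 10 mm) that fits loosely in the vessel's mouth; flange on the rim, its origin is 75 mm above the vessel's. Origin: centre of the plug's underside, z up.
- bottle: Loose capped feed bottle of amber glass, upright: body 56 mm diameter up to 60 mm, sloping shoulder, blue screw cap of 36 mm diameter from 74 to 92 mm (92 mm in all). About 0.2 kg. Origin: centre of its underside, z up.
- jar: Loose squat sample jar, clear with a broad white lid: body 58 mm diameter up to 34 mm, lid 62 mm diameter from 34 to 46 mm. About 0.14 kg. Origin: centre of its underside, z up.
- probe: Loose round probe, a smooth rod of 18 mm diameter and 150 mm length, steel with a blue cap over one end (x from +35 to +75 mm, same diameter), about 0.13 kg; at the start it lies in the cradle. Origin: on the rod's axis at mid-length; x along the rod. Which way its cap points does not matter.
- cradle: Fixed dark steel cradle, the probe lies in it at the start: base plate 130 x 50 x 8 mm with two 14 mm thick V-blocks centred at x = -50 and +50 mm, 86 mm free between them; the 90 degree V's hold the rod along x, its axis 50 mm above the origin; V arms about 56 mm high, 37 mm apart at the top. Origin: centre of the underside.
- rest: Fixed white probe rest, empty at the start, of just the same shape and size as the cradle (rod axis 50 mm above its origin, along its x). It stands at one end of the row and the cradle at the other; which is left and which is right changes. Origin: centre of the underside.
- station: Fixed stainless reactor base, the middle of the row: a block 120 x 120 x 30 mm with a white ring on its top centre (inner diameter 70 mm, outer 82 mm, 12 mm high), the seat for the vessel; the vessel then stands on the block's top, 30 mm above the origin. Origin: centre of the underside.
- mat_a: Fixed round black rubber mat, 80 mm diameter, 4 mm thick, on one side of the reactor base (left or right, it changes). Origin: centre of the underside, so its top is at 4 mm.
- mat_b: The other rubber mat, the same as mat_a, on the other side of the reactor base.

How it is judged:
At the end, for the whole second after the job is handed in: Vessel on the base, head on the vessel: upright, centred within 8 mm, height within 4 mm; bottle on the mat on the white rest's side, jar on the other mat, upright, within 14 mm of centre; probe in the rest within 15 mm along, 5 mm across and in height, 0.08 rad; all released and at rest (horizontal distance between vessel and station below 0.008 m and z of vessel in the frame of station between 0.026 and 0.034 m and angle between each of vessel, head's own z axis and vertical below 0.08 rad and horizontal distance between head and vessel below 0.008 m and z of head in the frame of vessel between 0.071 and 0.079 m and ((world y of each of mat_a, rest below 0 m and horizontal distance between bottle and mat_a below 0.014 m and z of bottle in the frame of mat_a between 0 and 0.008 m and angle between each of bottle, jar's own z axis and vertical below 0.08 rad and horizontal distance between jar and mat_b below 0.014 m and z of jar in the frame of mat_b between 0 and 0.008 m) or (world y of mat_a below 0 m and world y of rest above 0 m and horizontal distance between bottle and mat_b below 0.014 m and z of bottle in the frame of mat_b between 0 and 0.008 m and angle between each of bottle, jar's own z axis and vertical below 0.08 rad and horizontal distance between jar and mat_a below 0.014 m and z of jar in the frame of mat_a between 0 and 0.008 m) or (world y of mat_a above 0 m and world y of rest below 0 m and horizontal distance between bottle and mat_b below 0.014 m and z of bottle in the frame of mat_b between 0 and 0.008 m and angle between each of bottle, jar's own z axis and vertical below 0.08 rad and horizontal distance between jar and mat_a below 0.014 m and z of jar in the frame of mat_a between 0 and 0.008 m) or (world y of each of mat_a, rest above 0 m and horizontal distance between bottle and mat_a below 0.014 m and z of bottle in the frame of mat_a between 0 and 0.008 m and angle between each of bottle, jar's own z axis and vertical below 0.08 rad and horizontal distance between jar and mat_b below 0.014 m and z of jar in the frame of mat_b between 0 and 0.008 m)) and x of probe in the frame of rest between -0.015 and 0.015 m and y of probe in the frame of rest between -0.005 and 0.005 m and z of probe in the frame of rest between 0.045 and 0.055 m and angle between the x axis of probe and the x axis of rest, either way round below 0.08 rad and linear speed of each of vessel, head, bottle, jar, probe below 0.02 m/s); the robot touches nothing.
It fails at once if the glass vessel is dropped or knocked: it moves faster than 0.6 m/s with no finger holding it (linear speed of vessel above 0.6 m/s and contact force between the fingers and vessel below 0.2 N).
It fails at once if the stirrer head is dropped or knocked: it moves faster than 0.6 m/s with no finger holding it (linear speed of head above 0.6 m/s and contact force between the fingers and head below 0.2 N).
It fails at once if the feed bottle is dropped or knocked: it moves faster than 0.6 m/s with no finger holding it (linear speed of bottle above 0.6 m/s and contact force between the fingers and bottle below 0.2 N).
It fails at once if the sample jar is dropped or knocked: it moves faster than 0.6 m/s with no finger holding it (linear speed of jar above 0.6 m/s and contact force between the fingers and jar below 0.2 N).
It fails at once if the probe is dropped or knocked: it moves faster than 0.6 m/s with no finger holding it (linear speed of probe above 0.6 m/s and contact force between the fingers and probe below 0.2 N).
It also fails if it takes over 134 s, if anything falls off the work surface, if the arm or the gripper's body presses on something with over 40 N, if the wrist force passes 120 N, or if a joint passes its speed limit or range.

ROBOT

A 7-joint arm with a two-finger parallel gripper is mounted at the origin on the work surface. World frame = base frame: x ahead of the robot, y to its left, z up, the work surface at z = 0. Lengths are in m, angles in rad, forces in N, time in s.
With the tool pointing down it reaches from about 0.4 to 0.85 m from the base axis. Payload 10.4 kg.
Tool frame: the origin (TCP) lies midway between the tips of the shut fingers; the grasp point (between the pads) lies 19 mm behind it; z points along the fingers, y is the line along which they close (so a half turn about z gives the same grasp; the last joint's range is limited). The gripper opens to 85 mm and grips with 20 to 120 N. Pads are 22 mm wide; open, the fingers measure 114 mm over their backs; the gripper's body (76 mm by 85 mm) begins 54 mm behind the grasp point. The pads swing forward as they close: fully open they stand 13 mm farther back than shut.
Start: joints at [-1.17, 0.332, -0.065, 1.46, 0.022, 1.35, -0.088], TCP at [0.257, 0.57, 0.209] pointing down, gripper open.
Joint ranges: [-2.6, 2.6], [-0.5, 2.12], [-1.47, 1.34], [0.16, 2.42], [-1.27, 4.41], [0.06, 2.06], [-2.6, 2.6]. Speed limits (rad/s): [2.22, 2.22, 2.79, 2.79, 3.14, 3.14, 3.14].

INTERFACE

Orientations are given as a 3x3 rotation matrix whose columns are the frame's x, y, z axes.
In Python, from workcell import sense, read_camera, calibration, robot gives the robot as it stands.
- The arm moves only by the tool carry_out, never from a script. Its argument "increments" is one flat list of numbers, 7 for each row, row after row: the turn, a rotation vector about the tool's x, y, z in degrees, then the shift along the tool's x, y, z in units of 25 mm (1.0 is 25 mm), then the finger opening in mm, from 0 to 85.4. A call has exactly 8 rows; each row shifts and turns the commanded pose from where the row before left it, along the tool's axes as they then stand; what a row does not reach is not made up. A row lasts 1/10 s, in which the tool goes at most 50 mm and 8.59 degrees, less where a joint would pass 70% of its speed; a pose out of reach is approached as far as the arm can. A call is refused whole if a number of a shift passes 1 or a number of a turn 8.59, either way. A call with a gripper value outside its range is refused whole. The fingers move at their own pace and stop on an object; "squeeze" is the grip in N (left out, the last holds). Time passes only in rows, so rows that do not move let the fingers close, or fill a call up. It gives the time, the measured TCP pose, the force, the opening and the grip force at its end, in the units of the state.
- sense(): the state, without advancing time (a new reading comes with each control period).
- read_camera(name): name is "side" or "top" or "wrist"; returns (picture, depth): 400x640x3 uint8, red, green, blue; 400x640 float32, m along the optical axis (not along the pixel's ray), 0 where there is no reading.
- calibration(name): a dict with "fx", "fy", "cx", "cy" (pixels), "dist" ([k1, k2, p1, p2, k3] as OpenCV has them; the pictures are not rectified), "T" (4x4, takes a point from camera to world coordinates); the wrist camera has in their place "T_tool_cam" (4x4, takes a point from camera to tool coordinates, whose origin is the TCP and whose axes are the flange's). Camera axes: x right, y up, looking along -z (the intrinsics and any distortion apply to the point x, -y, -z); pixel columns grow to the right and rows downward; lengths in m; the calibration is good to about 2 mm. A picture is of the moment at which its call begins: read the wrist's pose just before it. calibration takes no time and is no camera call.
- robot.sign_off(): hands the job in; it is judged then, once.
The state is a dict: "clock": time; "joints": joint angles; "joint_vel": joint speeds; "joint_efforts": joint torques, N m; "eef_pos": TCP position; "tcp_rot": TCP orientation; "ft_force": force on the tool from outside, world axes, zero at the start; "moment": the same for the moment, N m; "opening": finger opening in m; "grip_force": force on a finger pad.
Only numpy, scipy, OpenCV 4.12 (cv2) and the standard library are available. Lean on these libraries where they do the work, as an engineer would, in place of code of your own. Each camera call takes 0.05 s, during which the arm holds its last target. There are 200 camera calls.

## Working session

There is one attempt and no reset: what is moved stays moved. The work goes in short steps, Python scripts to look and compute and a tool call to move; the robot and the scene stay as the last step left them, time stands still between calls to the robot, and variables do not carry over. Pictures are saved under pics/ and viewed, at most 18 in all, crops included, and the job is handed in when it is done.

Besides the shell and the picture viewer there is one more tool, called after ">>>" as name(argument=value, ...) on one line, values as JSON. carry_out: Moves the arm, as the interface text tells. Its arguments: {"type":"object","properties":{"increments":{"type":"array","items":{"type":"number"}},"squeeze":{"type":"number"}},"required":["increments"]}

```bash
ls; mkdir -p pics; cat > h.py <<'E'
import numpy as np, cv2
from workcell import sense, read_camera, calibration, robot
def shot(n,name):
    s=sense(); p,d=read_camera(n); cv2.imwrite(f'pics/{name}.png',p[:,:,::-1]); np.savez(f'pics/{name}.npz',p=p,d=d,R=s['tcp_rot'],t=s['eef_pos'])
    return p,d
def cloud(n,name):
    z=np.load(f'pics/{name}.npz'); d=z['d']; c=calibration(n)
    K=np.array([[c['fx'],0,c['cx']],[0,c['fy'],c['cy']],[0,0,1.]])
    v,u=np.mgrid[0:400,0:640]
    q=cv2.undistortPoints(np.stack([u,v],-1).reshape(-1,1,2).astype(float),K,np.array(c['dist'],float)).reshape(400,640,2)
    P=np.stack([q[...,0]*d,-q[...,1]*d,-d,np.ones_like(d)],-1)
    if n=='wrist':
        T=np.eye(4);T[:3,:3]=z['R'];T[:3,3]=z['t'];T=T@np.array(c['T_tool_cam'])
    else: T=np.array(c['T'])
    W=(P@T.T)[...,:3]; W[d==0]=np.nan
    return z['p'],W
E
python3 - <<'E'
from h import *
s=sense(); print({k:np.round(v,3).tolist() for k,v in s.items()})
for n in('top','side'): shot(n,n+'0'); c=calibration(n); print(n,np.round(c['T'],3).tolist(),c['fx'],c['dist'])
print(np.round(calibration('wrist')['T_tool_cam'],3).tolist())
E
```

```text
pics
{'clock': 0.0, 'joints': [-1.17, 0.333, -0.065, 1.461, 0.022, 1.35, -0.088], 'joint_vel': [-0.001, 0.001, 0.0, 0.001, 0.001, 0.0, 0.0], 'joint_efforts': [0.0, -62.545, 0.049, -39.162, 0.016, 0.01, 0.0], 'eef_pos': [0.257, 0.569, 0.208], 'tcp_rot': [[-0.912, 0.411, -0.001], [0.411, 0.912, -0.001], [-0.0, -0.001, -1.0]], 'ft_force': [-0.224, 0.039, -0.778], 'moment': [0.007, 0.057, -0.018], 'grip_force': 0.0, 'opening': 0.086}
top [[-0.027, 0.998, -0.057, 0.464], [-0.999, -0.028, -0.019, -0.019], [-0.021, 0.056, 0.998, 0.969], [0.0, 0.0, 0.0, 1.0]] 402.26016967183483 [-0.09185183  0.          0.          0.          0.        ]
side [[0.736, 0.445, -0.51, -0.165], [-0.677, 0.491, -0.548, -0.729], [0.006, 0.749, 0.663, 0.922], [0.0, 0.0, 0.0, 1.0]] 467.7599798652858 [-0.00464706  0.          0.          0.          0.        ]
[[-0.0, 0.962, 0.275, 0.07], [1.0, 0.0, -0.001, -0.0], [-0.001, 0.275, -0.962, -0.164], [0.0, 0.0, 0.0, 1.0]]
```

View pics/top0.png

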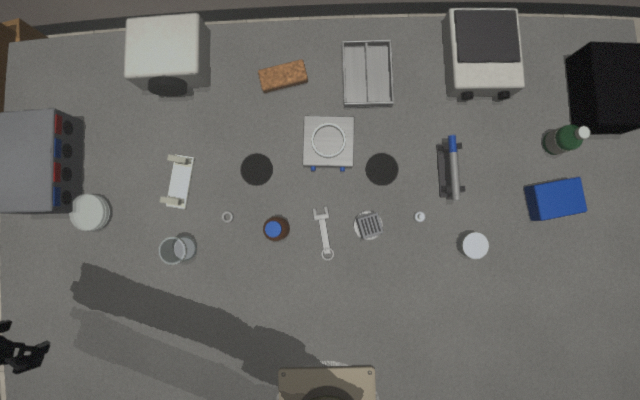

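View pics/side0.png

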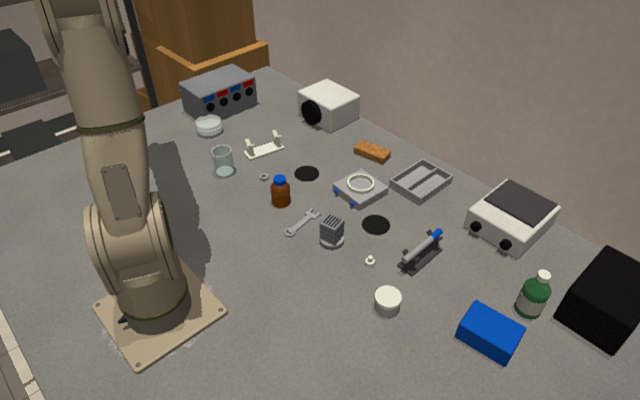

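The top view shows the white rest at (178,181) and the left mat at (257,169), then the base with its ring at (329,140), the right mat at (382,169) and the cradle with the probe at (452,168). In front of them are the vessel (177,249), bottle (276,229), head (369,225) and jar (475,245). So the bottle goes on the left mat and the jar on the right one.

```bash
python3 - <<'E'
from h import *
p,W=cloud('top','top0')
c=cv2.resize(p[100:280,150:350],(800,720),interpolation=3)[:600]
a=cv2.resize(p[110:270,150:350],None,fx=3.9,fy=3.7,interpolation=2)
b=cv2.resize(p[110:270,320:520],None,fx=3.9,fy=3.7,interpolation=2)
cv2.imwrite('pics/ca.png',a[:,:,::-1]);cv2.imwrite('pics/cb.png',b[:,:,::-1])
def circ(u,v,r,lo,hi,nm):
    w=W[v-r:v+r,u-r:u+r].reshape(-1,3); w=w[(w[:,2]>lo)&(w[:,2]<hi)]
    (x,y),(w1,h1),_=cv2.minAreaRect((w[:,:2]*1000).astype(np.float32))
    cc,rr=cv2.minEnclosingCircle((w[:,:2]*1000).astype(np.float32))
    print(nm,len(w),'mean',w.mean(0).round(4),'rect',round(x),round(y),round(w1),round(h1),'circ',np.round(cc),round(rr),'zmed',np.median(w[:,2]).round(4))
circ(177,249,26,.07,.1,'vessel')
circ(276,229,22,.084,.1,'bottle cap')
circ(369,225,24,.066,.085,'head box')
circ(369,225,24,.008,.025,'flange')
circ(475,245,24,.04,.055,'jar')
circ(329,140,24,.037,.05,'ring')
circ(329,140,30,.025,.035,'block')
circ(452,168,40,.045,.07,'probe')
circ(178,181,32,.045,.065,'rest tops')
circ(178,181,32,.005,.014,'rest plate')
circ(452,168,40,.005,.014,'cradle plate')
for nm,u,v in(('matL',257,169),('matR',382,169)):
    g=p[v-24:v+24,u-24:u+24].max(-1); m=g<50; w=W[v-24:v+24,u-24:u+24][m]; print(nm,m.sum(),np.nanmean(w,0).round(4))
E
```

```text
vessel 247 mean [0.4067 0.3358 0.0807] rect 406 335 61 62 circ [406. 336.] 32 zmed 0.082
bottle cap 208 mean [0.4488 0.1064 0.0907] rect 449 106 34 34 circ [449. 107.] 18 zmed 0.0907
head box 465 mean [ 0.4508 -0.1077  0.0737] rect 450 -108 48 48 circ [ 451. -108.] 32 zmed 0.0738
flange 154 mean [ 0.4542 -0.0973  0.0147] rect 450 -107 65 65 circ [ 450. -108.] 34 zmed 0.0147
jar 570 mean [ 0.3978 -0.3513  0.0447] rect 398 -352 62 60 circ [ 397. -352.] 32 zmed 0.0448
ring 258 mean [ 0.6527 -0.02    0.0401] rect 652 -20 80 81 circ [653. -20.] 41 zmed 0.0401
block 2202 mean [ 0.652  -0.0199  0.0284] rect 653 -20 119 121 circ [653. -19.] 83 zmed 0.0283
probe 611 mean [ 0.5786 -0.3068  0.0542] rect 578 -308 151 41 circ [ 578. -307.] 76 zmed 0.0549
rest tops 130 mean [0.5692 0.3489 0.0506] rect 569 346 46 115 circ [570. 346.] 61 zmed 0.0509
rest plate 681 mean [0.5695 0.3446 0.007 ] rect 571 346 50 128 circ [571. 348.] 68 zmed 0.0069
cradle plate 460 mean [ 0.5775 -0.2975  0.0072] rect 578 -308 131 49 circ [ 579. -298.] 66 zmed 0.0071
matL 62 [0.5904 0.1577 0.0022]
matR 38 [ 0.5814 -0.1541  0.0025]
```

View pics/ca.png

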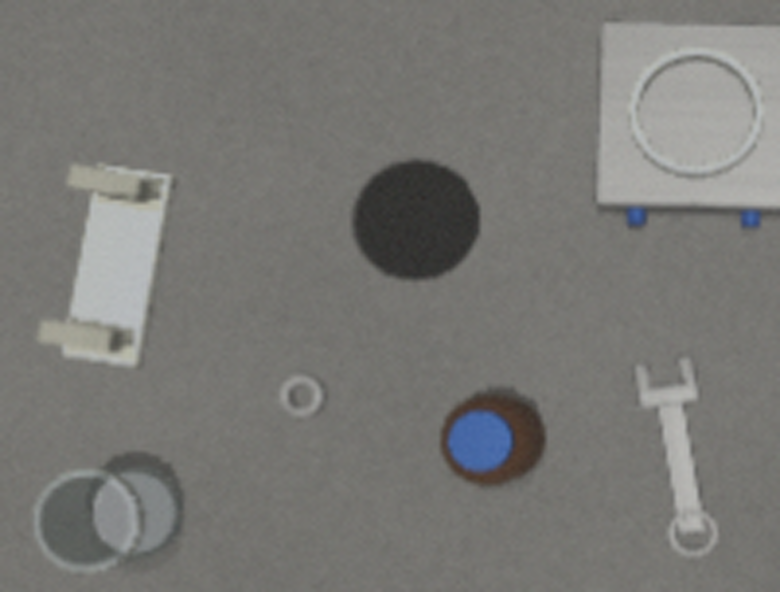

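View pics/cb.png

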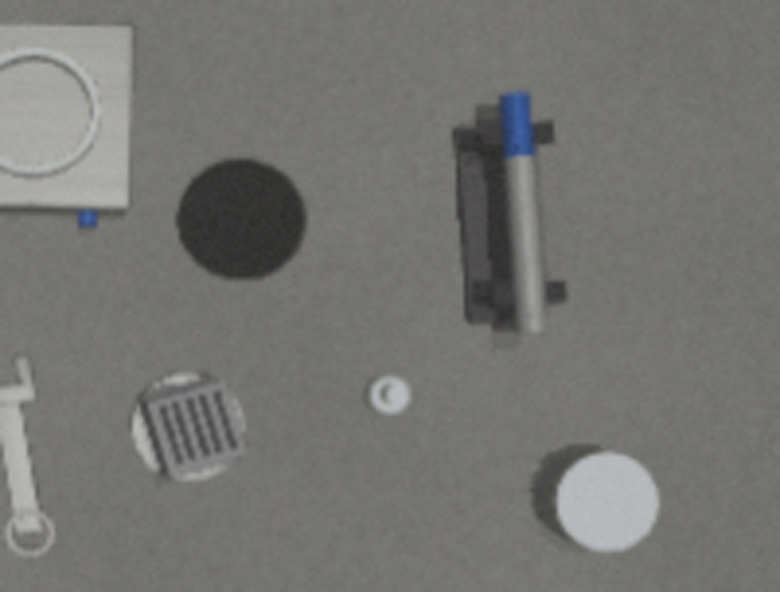

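The crops confirm the layout: left mat centre at top-picture pixel (256.7,169.5), right mat at (382,169.2). The vessel rim is a clean circle near (172.6,250.5). The rest and the probe are both slightly yawed. Next I measure the yaws and mats and check them against the side camera.

```bash
python3 - <<'E'
from h import *
p,W=cloud('top','top0'); ps,Ws=cloud('side','side0')
def sel(W,x,y,r,lo,hi):
    w=W.reshape(-1,3); return w[(np.hypot(w[:,0]-x,w[:,1]-y)<r)&(w[:,2]>lo)&(w[:,2]<hi)]
def fitc(w):
    A=np.c_[2*w[:,:2],np.ones(len(w))]; s=np.linalg.lstsq(A,(w[:,:2]**2).sum(1),rcond=None)[0]; return s[:2].round(4),np.sqrt(s[2]+s[0]**2+s[1]**2).round(4)
for nm,WW in(('top',W),('side',Ws)):
    print(nm)
    for k,a in dict(vessel=(.406,.335,.05,.072,.1),ring=(.652,-.02,.05,.037,.05)).items():
        w=sel(WW,*a); print(k,len(w),fitc(w),w[:,2].mean().round(4))
    for k,a in dict(head=(.45,-.108,.04,.068,.085),cradle=(.578,-.308,.09,.003,.014),probe=(.578,-.308,.09,.05,.07),restp=(.57,.346,.09,.003,.014),restt=(.57,.346,.09,.035,.065),jar=(.398,-.352,.04,.04,.055),cap=(.449,.106,.03,.084,.1),block=(.652,-.02,.1,.024,.034)).items():
        w=sel(WW,*a)
        if len(w)>20:
            (x,y),(a1,b1),an=cv2.minAreaRect((w[:,:2]*1000).astype(np.float32)); print(k,len(w),round(x),round(y),round(a1),round(b1),'ang',round(an,1),'z',w[:,2].mean().round(4))
for nm,pp,WW in(('top',p,W),('side',ps,Ws)):
  for x,y in((.585,.157),(.58,-.155)):
    m=(np.hypot(WW[...,0]-x,WW[...,1]-y)<.06)&(WW[...,2]<.02); g=pp.max(-1)
    m&=g<.65*np.median(g[m]); w=WW[m]; print(nm,'mat',len(w),cv2.minEnclosingCircle((w[:,:2]*1000).astype(np.float32)),w.mean(0).round(4))
E
```

```text
top
vessel 233 (array([0.4064, 0.3356]), np.float64(0.0292)) 0.0813
ring 258 (array([ 0.6526, -0.02  ]), np.float64(0.0379)) 0.0401
head 464 450 -108 48 48 ang 14.9 z 0.0737
cradle 590 577 -293 160 144 ang 17.4 z 0.0065
probe 531 578 -308 151 41 ang 0.8 z 0.0552
restp 854 559 347 140 146 ang 42.2 z 0.0065
restt 223 569 346 46 115 ang 78.6 z 0.0465
jar 570 398 -352 62 60 ang 87.3 z 0.0447
cap 208 449 106 34 34 ang 46.1 z 0.0907
block 2244 669 -20 119 152 ang 88.1 z 0.0283
side
vessel 156 (array([0.404 , 0.3353]), np.float64(0.029)) 0.0786
ring 125 (array([ 0.6502, -0.0219]), np.float64(0.0379)) 0.0397
head 254 451 -110 53 50 ang 12.9 z 0.0729
cradle 428 575 -303 130 66 ang 3.0 z 0.0065
probe 351 576 -309 154 43 ang 1.2 z 0.0547
restp 274 569 326 107 155 ang 63.1 z 0.0059
restt 88 568 345 47 116 ang 79.5 z 0.0456
jar 484 396 -354 62 62 ang 82.0 z 0.044
cap 99 446 103 38 34 ang 52.0 z 0.0889
block 875 666 -23 123 155 ang 86.6 z 0.0278
top mat 790 ((594.4702758789062, 156.5215301513672), 39.08686828613281) [0.594  0.1563 0.0025]
top mat 810 ((585.849853515625, -146.63198852539062), 39.42100143432617) [ 0.5856 -0.1467  0.0025]
side mat 297 ((595.5389404296875, 156.67477416992188), 44.38780212402344) [0.5929 0.1546 0.0016]
side mat 444 ((586.3973388671875, -148.2960205078125), 43.08223342895508) [ 0.584  -0.1489  0.0016]
```

>>> carry_out(increments=[0,0,-8,-0.5,-1,0,85,0,0,-8,-0.5,-1,0,85,0,0,-8,-0.5,-1,0,85,0,0,-0.4,-0.5,-1,0,85,0,0,0,-0.5,-1,0,85,0,0,0,-0.5,-1,0,85,0,0,0,-0.5,-1,0,85,0,0,0,-0.5,-1,0,85])

```text
clock: 0.9
eef_pos: [0.3347, 0.3615, 0.2087]
tcp_rot: [[-1.0, -0.002, -0.0], [-0.002, 1.0, -0.0], [0.0, -0.0, -1.0]]
ft_force: [-0.3, 0.5, 0.4]
opening: 0.0848
grip_force: 0.0
```

```bash
cat >> h.py <<'E'
def sel(W,x,y,r,lo,hi):
    w=W.reshape(-1,3); return w[(np.hypot(w[:,0]-x,w[:,1]-y)<r)&(w[:,2]>lo)&(w[:,2]<hi)]
def fitc(w):
    A=np.c_[2*w[:,:2],np.ones(len(w))]; s=np.linalg.lstsq(A,(w[:,:2]**2).sum(1),rcond=None)[0]; return s[:2].round(4),np.sqrt(s[2]+s[0]**2+s[1]**2).round(4)
def rect(w):
    (x,y),(a,b),an=cv2.minAreaRect((w[:,:2]*1000).astype(np.float32)); return [round(float(t),1) for t in(x,y,a,b,an)]+[round(float(w[:,2].mean())*1000,1)]
def pca(w):
    q=w[:,:2]-w[:,:2].mean(0); v=np.linalg.svd(q,full_matrices=False)[2][0]; return np.degrees(np.arctan(v[1]/v[0])).round(2)
E
python3 - <<'E'
from h import *
for n,f in(('top','top0'),('side','side0')):
    p,W=cloud(n,f)
    w=sel(W,.577,-.308,.09,.0565,.07); print('probe',rect(w),pca(w))
    w=sel(W,.577,-.308,.04,.05,.07); print('probe mid',rect(w),pca(w))
shot('wrist','w1'); p,W=cloud('wrist','w1')
w=sel(W,.405,.335,.05,.075,.1); print(len(w),fitc(w),rect(w))
w=sel(W,.57,.346,.08,.035,.065); print(len(w),rect(w) if len(w) else 0)
E
```

```text
probe [577.9, -307.6, 150.1, 37.0, 1.0, 57.9] 1.21
probe mid [576.6, -307.7, 79.1, 15.8, 1.5, 55.5] 1.15
probe [574.4, -311.2, 152.3, 26.1, 6.5, 57.8] 1.87
probe mid [576.5, -310.5, 78.5, 18.0, 1.9, 55.0] 0.92
1278 (array([0.4046, 0.3376]), np.float64(0.0289)) [405.4, 337.8, 62.7, 61.7, 18.5, 82.2]
520 [520.7, 355.7, 43.6, 15.9, 78.6, 46.8]
```

View pics/w1.png

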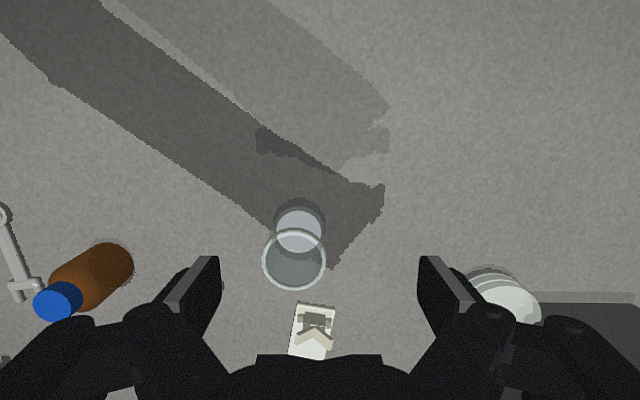

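The wrist view shows the vessel rim at (294,260), near the middle, with the bottle at left and the rest below. Vessel at (0.405, 0.3365). Grasping it now.

>>> carry_out(increments=[0,0,0,-0.7,-0.25,0.5,85,0,0,0,-0.7,-0.25,0.5,85,0,0,0,-0.7,-0.25,0.5,85,0,0,0,-0.7,-0.25,0.5,85,0,0,0,0,0,0.7,85,0,0,0,0,0,0.7,85,0,0,0,0,0,0.7,85,0,0,0,0,0,0.7,85], squeeze=30)

```text
clock: 1.75
eef_pos: [0.4043, 0.3379, 0.088]
tcp_rot: [[-1.0, -0.002, -0.0], [-0.002, 1.0, -0.0], [0.0, -0.0, -1.0]]
ft_force: [-0.4, 0.3, -0.6]
opening: 0.0846
grip_force: 0.0
```

>>> carry_out(increments=[0,0,0,0,0,0.6,85,0,0,0,0,0,0.6,85,0,0,0,0,0,0.5,85,0,0,0,0,0,0.25,85,0,0,0,0,0,0,85,0,0,0,0,0,0,55,0,0,0,0,0,0,55,0,0,0,0,0,0,55])

```text
clock: 2.55
eef_pos: [0.4052, 0.3383, 0.0414]
tcp_rot: [[-1.0, -0.002, 0.001], [-0.002, 1.0, 0.001], [-0.001, 0.001, -1.0]]
ft_force: [-1.0, -1.4, 5.9]
opening: 0.0622
grip_force: 32.5
```

>>> carry_out(increments=[0,0,0,0,0,0,55,0,0,0,0,0,0,55,0,0,0,0,0,0,55,0,0,0,0,0,0,55,0,0,0,0,0,-0.1,55,0,0,0,0,0,-0.3,55,0,0,0,0,0,-0.6,55,0,0,0,0,0,-1,55])

```text
clock: 3.35
eef_pos: [0.4037, 0.3372, 0.09]
tcp_rot: [[-1.0, -0.002, -0.002], [-0.002, 1.0, -0.002], [0.002, -0.002, -1.0]]
ft_force: [-0.8, 1.7, -1.7]
opening: 0.0619
grip_force: 33.3
```

>>> carry_out(increments=[0,0,0,-0.28,-0.4,-0.7,55,0,0,0,-0.55,-0.8,-0.7,55,0,0,0,-0.69,-1,-0.7,55,0,0,0,-0.69,-1,-0.7,55,0,0,0,-0.69,-1,0,55,0,0,0,-0.69,-1,0,55,0,0,0,-0.69,-1,0,55,0,0,0,-0.69,-1,0,55])

```text
clock: 4.15
eef_pos: [0.5297, 0.1572, 0.1608]
tcp_rot: [[-1.0, -0.002, 0.0], [-0.002, 1.0, 0.0], [-0.0, 0.0, -1.0]]
ft_force: [0.1, 0.5, -2.3]
opening: 0.0621
grip_force: 33.3
```

>>> carry_out(increments=[0,0,0,-0.69,-1,0,55,0,0,0,-0.69,-1,0,55,0,0,0,-0.69,-1,0,55,0,0,0,-0.69,-1,0,55,0,0,0,-0.69,-1,0,55,0,0,0,-0.69,-1,0,55,0,0,0,-0.5,-0.7,0,55,0,0,0,-0.3,-0.4,0,55])

```text
clock: 4.95
eef_pos: [0.6535, -0.0211, 0.1604]
tcp_rot: [[-1.0, -0.0, -0.0], [-0.0, 1.0, -0.001], [0.0, -0.001, -1.0]]
ft_force: [-0.9, -0.5, -0.9]
opening: 0.062
grip_force: 33.3
```

```bash
python3 - <<'E'
from h import *
shot('wrist','w2'); s=sense(); print(s['eef_pos'].round(4) if hasattr(s['eef_pos'],'round') else s['eef_pos'])
p,W=cloud('wrist','w2')
t=np.array(s['eef_pos'])
w=sel(W,.6515,-.021,.05,.036,.046); print('ring',len(w),fitc(w) if len(w)>5 else 0,rect(w) if len(w)>5 else 0)
w=sel(W,.6515,-.021,.1,.026,.033); print('block',len(w),rect(w))
w=sel(W,t[0],t[1],.045,t[2]+.03,t[2]+.055); print('rim',len(w),fitc(w),rect(w))
shot('side','s2');p,W=cloud('side','s2'); w=sel(W,t[0],t[1],.045,t[2]-.05,t[2]+.055); print(len(w),rect(w))
E
```

```text
[ 0.6539 -0.0222  0.1603]
ring 1094 (array([ 0.6522, -0.0203]), np.float64(0.0375)) [637.6, -19.0, 80.8, 50.9, 86.6, 41.0]
block 8928 [651.4, -19.7, 119.1, 116.7, 87.0, 29.3]
rim 10145 (array([ 0.6521, -0.0212]), np.float64(0.0305)) [651.2, -24.7, 72.6, 63.3, 55.0, 201.7]
781 [651.5, -25.9, 74.6, 62.9, 58.8, 170.6]
```

View pics/w2.png

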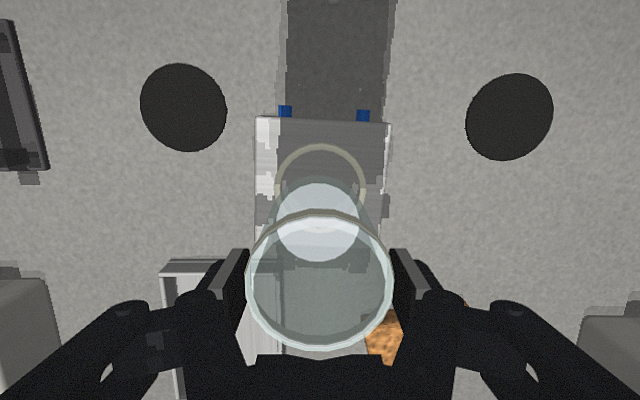

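The wrist view shows the vessel rim at (320,280) over the ring at (321,185). The wrist-camera fits put the two axes within 1 mm of each other, so I lower it.

>>> carry_out(increments=[0,0,0,0,0.04,0.8,55,0,0,0,0,0,0.8,55,0,0,0,0,0,0.7,55,0,0,0,0,0,0.5,55,0,0,0,0,0,0.3,55,0,0,0,0,0,0.2,55,0,0,0,0,0,0.1,55,0,0,0,0,0,0.05,55])

```text
clock: 5.85
eef_pos: [0.6533, -0.0179, 0.0744]
tcp_rot: [[-1.0, -0.002, 0.001], [-0.002, 1.0, 0.0], [-0.001, 0.0, -1.0]]
ft_force: [0.8, -0.3, -1.6]
opening: 0.0618
grip_force: 33.3
```

>>> carry_out(increments=[0,0,0,0,0,0.04,55,0,0,0,0,0,0.03,55,0,0,0,0,0,0.03,55,0,0,0,0,0,0,55,0,0,0,0,0,0,55,0,0,0,0,0,0,55,0,0,0,0,0,0,55,0,0,0,0,0,0,55])

```text
clock: 6.65
eef_pos: [0.6531, -0.018, 0.0716]
tcp_rot: [[-1.0, -0.002, 0.0], [-0.002, 1.0, 0.0], [-0.0, 0.0, -1.0]]
ft_force: [0.0, 0.1, -0.9]
opening: 0.062
grip_force: 33.3
```

>>> carry_out(increments=[0,0,0,0,0,0.04,55,0,0,0,0,0,0,55,0,0,0,0,0,0,64,0,0,0,0,0,0,68,0,0,0,0,0,0,75,0,0,0,0,0,0,85,0,0,0,0,0,0,85,0,0,0,0,0,-0.3,85])

```text
clock: 7.45
eef_pos: [0.6523, -0.018, 0.0772]
tcp_rot: [[-1.0, -0.002, -0.002], [-0.002, 1.0, -0.0], [0.002, -0.0, -1.0]]
ft_force: [-0.5, 0.5, 0.7]
opening: 0.0849
grip_force: 0.0
```

>>> carry_out(increments=[0,0,0,0,0,-0.6,85,0,0,0,0,0,-1,85,0,0,0,0,0,-1,85,0,0,0,0,0,-1,85,0,0,0,0,0,-1,85,0,0,0,0.5,-0.2,0,85,0,0,0,0.8,-0.35,0,85,0,0,0,0.8,-0.35,0,85])

```text
clock: 8.25
eef_pos: [0.6003, -0.041, 0.1945]
tcp_rot: [[-1.0, -0.002, 0.002], [-0.002, 1.0, 0.0], [-0.002, 0.0, -1.0]]
ft_force: [-0.1, -0.1, -0.1]
opening: 0.0847
grip_force: 0.0
```

>>> carry_out(increments=[0,0,0,1,-0.4,0,85,0,0,0,1,-0.4,0,85,0,0,0,1,-0.4,0,85,0,0,0,1,-0.4,0,85,0,0,0,1,-0.4,0,85,0,0,0,1,-0.4,0,85,0,0,0,1,-0.4,0,85,0,0,0,0.6,-0.3,0,85])

```text
clock: 9.05
eef_pos: [0.4095, -0.1195, 0.1943]
tcp_rot: [[-1.0, -0.001, 0.002], [-0.001, 1.0, 0.001], [-0.002, 0.001, -1.0]]
ft_force: [0.7, -0.3, 0.3]
opening: 0.0849
grip_force: 0.0
```

```bash
python3 - <<'E'
from h import *
s=sense(); print(s['eef_pos'])
for n in('top','wrist'):
    shot(n,n+'3'); p,W=cloud(n,n+'3')
    w=sel(W,.6515,-.021,.045,.1,.13); print('vessel',len(w),fitc(w) if len(w)>5 else 0,rect(w) if len(w) else 0)
    w=sel(W,.6515,-.021,.05,.037,.046); print('ring',len(w),fitc(w) if len(w)>5 else 0)
    w=sel(W,.4505,-.109,.04,.068,.085); print('head',len(w),rect(w) if len(w) else 0)
E
```

```text
[ 0.40947252 -0.11947299  0.19433255]
vessel 230 (array([ 0.6542, -0.0186]), np.float64(0.0291)) [654.8, -18.0, 60.7, 62.8, 88.7, 111.1]
ring 205 (array([ 0.6498, -0.0204]), np.float64(0.0353))
head 457 [450.6, -108.3, 48.0, 48.4, 14.8, 73.9]
vessel 0 0 0
ring 338 (array([ 0.6185, -0.0249]), np.float64(0.0113))
head 2607 [450.3, -108.4, 48.4, 48.0, 14.9, 74.5]
```

View pics/wrist3.png

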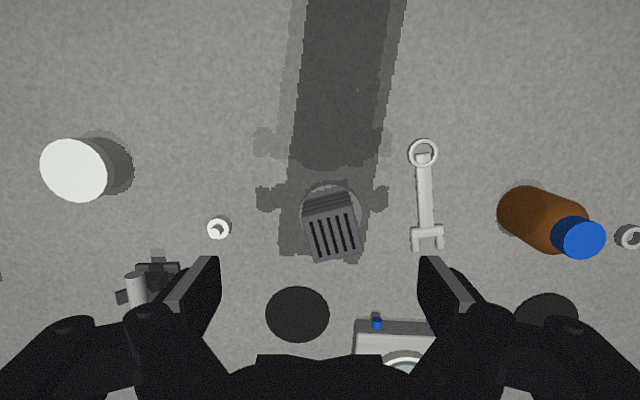

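The wrist view shows the head box at (331,225), yawed about 15°, clear of the wrench and jar. The vessel is seated in the ring with its rim at the right height, about 2 mm off centre. Now I grasp the head.

>>> carry_out(increments=[0,0,0,-0.43,0.14,0,85,0,0,0,-0.8,0.2,0,85,0,0,0,-0.4,0.1,0,85,0,0,-7.5,0,0,0.3,85,0,0,-7.4,0,0,0.6,85,0,0,0,0,0,0.9,85,0,0,0,0,0,0.9,85,0,0,0,0,0,0.9,85], squeeze=50)

```text
clock: 9.95
eef_pos: [0.4523, -0.1069, 0.1021]
tcp_rot: [[-0.966, -0.26, -0.0], [-0.26, 0.966, -0.0], [0.0, -0.0, -1.0]]
ft_force: [-0.0, -0.2, -0.8]
opening: 0.0847
grip_force: 0.0
```

>>> carry_out(increments=[0,0,0,0,0,0.9,85,0,0,0,0,0,0.9,85,0,0,0,0,0,0.7,85,0,0,0,0,0,0.35,85,0,0,0,0,0,0.1,85,0,0,0,0,0,0,70,0,0,0,0,0,0,60,0,0,0,0,0,0,55])

```text
clock: 10.75
eef_pos: [0.4521, -0.1075, 0.03]
tcp_rot: [[-0.966, -0.259, 0.001], [-0.259, 0.966, 0.0], [-0.001, -0.0, -1.0]]
ft_force: [0.0, 0.7, -0.3]
opening: 0.055
grip_force: 0.0
```

>>> carry_out(increments=[0,0,0,0,0,0,52,0,0,0,0,0,0,49,0,0,0,0,0,0,42,0,0,0,0,0,0,42,0,0,0,0,0,0,42,0,0,0,0,0,0,42,0,0,0,0,0,0,42,0,0,0,0,0,0,42])

```text
clock: 11.55
eef_pos: [0.452, -0.1077, 0.0299]
tcp_rot: [[-0.966, -0.259, 0.001], [-0.259, 0.966, -0.0], [-0.001, -0.0, -1.0]]
ft_force: [-1.7, -0.9, 5.6]
opening: 0.0469
grip_force: 51.0
```

>>> carry_out(increments=[0,0,0,0,0,-0.2,42,0,0,0,0,0,-0.5,42,0,0,0,0,0,-0.9,42,0,0,0,0,0,-1,42,0,0,0,0,0,-1,42,0,0,0,0,0,-1,42,0,0,0,-0.3,0.05,-0.8,42,0,0,0,-0.6,0.1,-0.4,42])

```text
clock: 12.35
eef_pos: [0.4724, -0.0985, 0.177]
tcp_rot: [[-0.966, -0.258, 0.003], [-0.258, 0.966, 0.0], [-0.003, -0.0, -1.0]]
ft_force: [0.7, 0.3, -2.6]
opening: 0.047
grip_force: 52.3
```

>>> carry_out(increments=[0,0,0,-0.9,0.15,0,42,0,0,0,-1,0.15,0,42,0,0,0,-1,0.15,0,42,0,0,0,-1,0.15,0,42,0,0,0,-1,0.15,0,42,0,0,0,-1,0.15,0,42,0,0,0,-0.8,0.1,0,42,0,0,0,-0.6,0.1,0,42])

```text
clock: 13.15
eef_pos: [0.642, -0.0232, 0.1746]
tcp_rot: [[-0.966, -0.26, -0.001], [-0.26, 0.966, -0.0], [0.001, 0.0, -1.0]]
ft_force: [0.0, -0.4, -2.6]
opening: 0.0469
grip_force: 52.3
```

>>> carry_out(increments=[0,0,0,-0.4,0.07,0,42,0,0,0,-0.18,0.03,0,42,0,0,0,0,0,0,42,0,0,0,0,0,0,42,0,0,0,0,0,0,42,0,0,0,0,0,0,42,0,0,0,0,0,0,42,0,0,0,0,0,0,42])

```text
clock: 13.95
eef_pos: [0.6546, -0.018, 0.1743]
tcp_rot: [[-0.966, -0.259, 0.0], [-0.259, 0.966, 0.0], [-0.0, 0.0, -1.0]]
ft_force: [0.5, 0.3, -2.8]
opening: 0.0469
grip_force: 52.3
```

```bash
python3 - <<'E'
from h import *
s=sense(); print(s['eef_pos'],s['joints'])
for n in('wrist','side','top'):
    shot(n,n+'4'); p,W=cloud(n,n+'4')
    w=sel(W,.6535,-.019,.045,.104,.122); print(n,'vessel',len(w),fitc(w) if len(w)>5 else 0,rect(w) if len(w) else 0)
    z=s['eef_pos'][2]-.03
    w=sel(W,.655,-.019,.04,z+.07,z+.08); print('box',len(w),rect(w) if len(w) else 0)
    w=sel(W,.655,-.019,.04,z+.009,z+.019); print('flange',len(w),fitc(w) if len(w)>5 else 0,rect(w) if len(w) else 0)
cv2.imwrite('pics/c4.png',np.hstack([cv2.resize(cv2.imread('pics/side4.png')[90:230,270:450],None,fx=2.2,fy=3),cv2.resize(cv2.imread('pics/wrist4.png')[60:340,160:480],None,fx=1.2,fy=1.5)]))
E
```

```text
[ 0.6545729  -0.01804006  0.17431904] [-0.30694959  0.42694412  0.35944181  1.4401492  -0.15180971  1.30180123
  1.8960411 ]
wrist vessel 426 (array([ 0.6546, -0.019 ]), np.float64(0.0301)) [631.1, -26.3, 13.0, 50.3, 17.1, 112.0]
box 13655 [653.2, -18.0, 49.1, 74.9, 14.3, 219.0]
flange 1527 (array([ 0.6521, -0.0191]), np.float64(0.0296)) [635.2, -24.0, 30.2, 66.9, 17.1, 159.5]
side vessel 132 (array([ 0.6518, -0.021 ]), np.float64(0.0288)) [652.2, -21.2, 62.5, 59.7, 14.4, 109.4]
box 197 [650.3, -18.5, 49.1, 76.0, 17.3, 217.9]
flange 118 (array([ 0.6506, -0.0217]), np.float64(0.0281)) [642.0, -28.8, 44.1, 64.7, 42.8, 158.4]
top vessel 0 0 0
box 0 0
flange 0 0 0
```

View pics/c4.png

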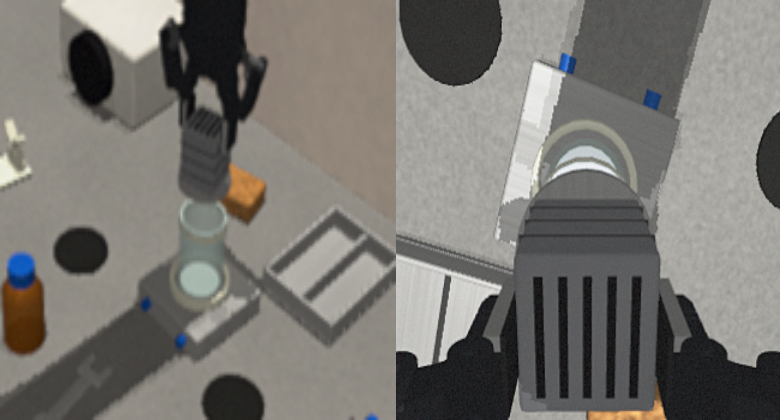

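The side crop shows the head hanging upright over the seated vessel, and in the wrist crop the flange lines up with the rim. Fits agree within about 1.5 mm, so I nudge 1 mm forward and lower.

>>> carry_out(increments=[0,0,0,-0.04,-0.02,0.2,42,0,0,0,0,0,0.3,42,0,0,0,0,0,0.3,42,0,0,0,0,0,0.2,42,0,0,0,0,0,0.15,42,0,0,0,0,0,0.1,42,0,0,0,0,0,0.1,42,0,0,0,0,0,0.05,42])

```text
clock: 14.9
eef_pos: [0.6558, -0.0181, 0.1391]
tcp_rot: [[-0.966, -0.259, 0.0], [-0.259, 0.966, 0.0], [-0.0, 0.0, -1.0]]
ft_force: [-0.3, -0.6, -3.1]
opening: 0.0473
grip_force: 52.3
```

>>> carry_out(increments=[0,0,0,0,0,0.05,42,0,0,0,0,0,0.05,42,0,0,0,0,0,0.04,42,0,0,0,0,0,0.03,42,0,0,0,0,0,0,42,0,0,0,0,0,0,42,0,0,0,0,0,0,42,0,0,0,0,0,0,42])

```text
clock: 15.7
eef_pos: [0.6559, -0.0182, 0.1351]
tcp_rot: [[-0.966, -0.259, 0.0], [-0.259, 0.966, 0.0], [-0.0, 0.0, -1.0]]
ft_force: [-0.4, -0.5, -0.7]
opening: 0.0467
grip_force: 52.3
```

>>> carry_out(increments=[0,0,0,0,0,0.02,42,0,0,0,0,0,0,48,0,0,0,0,0,0,52,0,0,0,0,0,0,60,0,0,0,0,0,0,75,0,0,0,0,0,0,85,0,0,0,0,0,0,85,0,0,0,0,0,-0.3,85])

```text
clock: 16.5
eef_pos: [0.6552, -0.0181, 0.1412]
tcp_rot: [[-0.966, -0.259, -0.002], [-0.259, 0.966, 0.0], [0.002, 0.0, -1.0]]
ft_force: [-0.4, -0.8, -0.5]
opening: 0.0853
grip_force: 0.0
```

>>> carry_out(increments=[0,0,0,0,0,-0.6,85,0,0,0,0,0,-1,85,0,0,0,0,0,-1,85,0,0,0,0,0,-1,85,0,0,7.5,0,0,-0.1,85,0,0,7.4,0,0,0,85,0,0,0,0.5,0.25,0,85,0,0,0,0.8,0.4,0,85])

```text
clock: 17.3
eef_pos: [0.6235, -0.0027, 0.2356]
tcp_rot: [[-1.0, -0.001, 0.001], [-0.001, 1.0, -0.001], [-0.001, -0.001, -1.0]]
ft_force: [-0.8, 0.5, -0.8]
opening: 0.085
grip_force: 0.0
```

>>> carry_out(increments=[0,0,0,1,0.5,0,85,0,0,0,1,0.5,0,85,0,0,0,1,0.5,0,85,0,0,0,1,0.5,0,85,0,0,0,1,0.5,0,85,0,0,0,1,0.5,0,85,0,0,0,1,0.5,0.3,85,0,0,0,1,0.5,0.6,85])

```text
clock: 18.1
eef_pos: [0.4231, 0.0981, 0.2141]
tcp_rot: [[-1.0, -0.002, 0.004], [-0.002, 1.0, 0.002], [-0.004, 0.002, -1.0]]
ft_force: [0.1, 0.6, -0.5]
opening: 0.0849
grip_force: 0.0
```

```bash
python3 - <<'E'
from h import *
s=sense(); print(s['eef_pos'])
for n in('wrist','top','side'):
    shot(n,n+'5'); p,W=cloud(n,n+'5')
    w=sel(W,.448,.105,.03,.084,.1); print(n,'cap',len(w),rect(w) if len(w) else 0)
    w=sel(W,.654,-.019,.045,.171,.185); print('box',len(w),rect(w) if len(w) else 0)
    w=sel(W,.654,-.019,.045,.112,.124); print('flange',len(w),fitc(w) if len(w)>5 else 0,rect(w) if len(w) else 0)
    w=sel(W,.6515,-.021,.05,.037,.046); print('ring',len(w),fitc(w) if len(w)>5 else 0)
E
```

```text
[0.42307297 0.09812127 0.21408367]
wrist cap 1183 [448.6, 106.4, 35.4, 34.9, 6.3, 91.1]
box 0 0
flange 0 0 0
ring 637 (array([ 0.6413, -0.0125]), np.float64(0.0256))
top cap 205 [449.5, 105.6, 34.4, 32.6, 44.5, 90.4]
box 589 [655.2, -18.2, 49.0, 48.1, 14.8, 178.4]
flange 191 (array([ 0.6552, -0.0189]), np.float64(0.0308)) [647.8, -19.4, 53.6, 67.1, 9.9, 119.4]
ring 170 (array([ 0.6534, -0.0199]), np.float64(0.0376))
side cap 94 [446.2, 103.6, 35.7, 34.8, 45.6, 88.9]
box 203 [652.3, -20.3, 51.2, 49.1, 14.0, 177.2]
flange 121 (array([ 0.6517, -0.0213]), np.float64(0.0286)) [643.8, -29.5, 43.7, 66.6, 49.2, 118.5]
ring 131 (array([ 0.651 , -0.0212]), np.float64(0.0346))
```

View pics/wrist5.png

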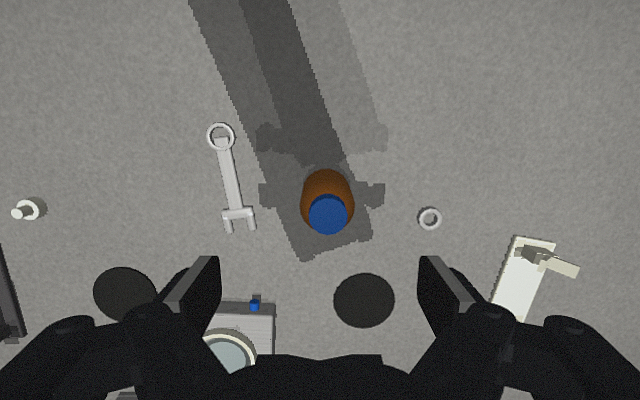

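The head is seated: its box top is at the expected height, and head and vessel centres agree within 1 to 2 mm. The wrist view shows the bottle cap at (328,215), clear of the wrench and the small ring. Grasping the bottle.

>>> carry_out(increments=[0,0,0,-0.5,0.16,0.4,85,0,0,0,-0.52,0.16,0.8,85,0,0,0,0,0,1,85,0,0,0,0,0,1,85,0,0,0,0,0,1,85,0,0,0,0,0,1,85,0,0,0,0,0,0.9,85,0,0,0,0,0,0.7,85], squeeze=40)

```text
clock: 19.05
eef_pos: [0.4499, 0.105, 0.0418]
tcp_rot: [[-1.0, -0.001, 0.001], [-0.001, 1.0, -0.0], [-0.001, -0.0, -1.0]]
ft_force: [-0.5, -0.7, 0.7]
opening: 0.0849
grip_force: 0.0
```

>>> carry_out(increments=[0,0,0,0,0,0.5,85,0,0,0,0,0,0.18,85,0,0,0,0,0,0,72,0,0,0,0,0,0,66,0,0,0,0,0,0,62,0,0,0,0,0,0,58,0,0,0,0,0,0,50,0,0,0,0,0,0,50])

```text
clock: 19.85
eef_pos: [0.449, 0.1059, 0.0259]
tcp_rot: [[-1.0, -0.002, 0.001], [-0.002, 1.0, 0.001], [-0.001, 0.001, -1.0]]
ft_force: [-1.9, 0.1, 8.2]
opening: 0.0538
grip_force: 41.0
```

>>> carry_out(increments=[0,0,0,0,0,0,50,0,0,0,0,0,0,50,0,0,0,0,0,0,50,0,0,0,0,0,0,50,0,0,0,0,0,-0.15,50,0,0,0,0,0,-0.4,50,0,0,0,0,0,-0.6,50,0,0,0,0,0,-0.6,50])

```text
clock: 20.65
eef_pos: [0.4484, 0.1055, 0.0697]
tcp_rot: [[-1.0, -0.002, -0.0], [-0.002, 1.0, -0.0], [0.0, -0.0, -1.0]]
ft_force: [0.6, 0.2, -1.9]
opening: 0.0533
grip_force: 42.5
```

>>> carry_out(increments=[0,0,0,-0.3,0.1,0,50,0,0,0,-0.7,0.25,0,50,0,0,0,-1,0.35,0,50,0,0,0,-1,0.35,0,50,0,0,0,-1,0.35,0,50,0,0,0,-0.9,0.3,0,50,0,0,0,-0.6,0.2,0,50,0,0,0,-0.32,0.12,0,50])

```text
clock: 21.45
eef_pos: [0.595, 0.1569, 0.0678]
tcp_rot: [[-1.0, -0.002, -0.0], [-0.002, 1.0, -0.0], [0.0, -0.0, -1.0]]
ft_force: [-0.1, -0.6, -2.2]
opening: 0.054
grip_force: 42.6
```

>>> carry_out(increments=[0,0,0,0,0,0.2,50,0,0,0,0,0,0.4,50,0,0,0,0,0,0.3,50,0,0,0,0,0,0.2,50,0,0,0,0,0,0.15,50,0,0,0,0,0,0.1,50,0,0,0,0,0,0.1,50,0,0,0,0,0,0.05,50])

```text
clock: 22.25
eef_pos: [0.594, 0.1564, 0.0312]
tcp_rot: [[-1.0, -0.002, 0.0], [-0.002, 1.0, 0.0], [-0.0, 0.0, -1.0]]
ft_force: [0.7, -0.1, -1.8]
opening: 0.0539
grip_force: 42.6
```

```bash
python3 - <<'E'
from h import *
s=sense(); print(s['eef_pos'],s['ft_force'],s['opening'])
for n in('wrist','side'):
    shot(n,n+'6')
cv2.imwrite('pics/c6.png',np.hstack([cv2.resize(cv2.imread('pics/side6.png')[90:230,240:420],None,fx=2.2,fy=3),cv2.resize(cv2.imread('pics/wrist6.png')[60:340,160:480],None,fx=1.2,fy=1.5)]))
E
```

```text
[0.59395465 0.15644769 0.03121026] [ 0.67026624 -0.08276719 -1.8114324 ] 0.05385131845240739
```

View pics/c6.png

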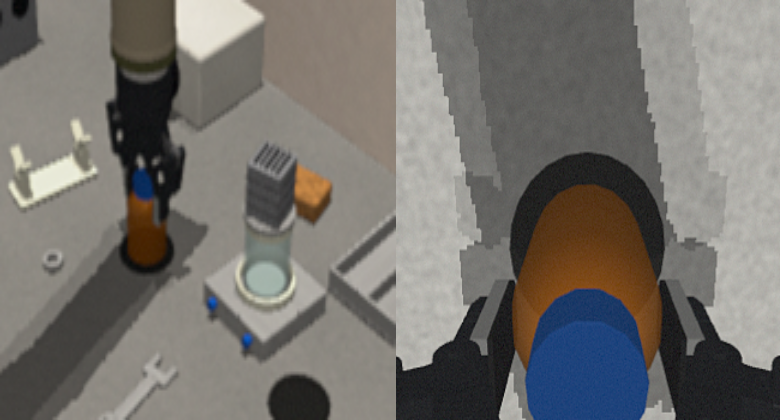

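The crops show the bottle upright, centred on the left mat and about 1 mm above it, with the head standing straight on the vessel. Set down, release, then on to the jar.

>>> carry_out(increments=[0,0,0,0,0,0.04,50,0,0,0,0,0,0.03,50,0,0,0,0,0,0,50,0,0,0,0,0,0,56,0,0,0,0,0,0,60,0,0,0,0,0,0,70,0,0,0,0,0,0,85,0,0,0,0,0,0,85])

```text
clock: 23.15
eef_pos: [0.5939, 0.1565, 0.0295]
tcp_rot: [[-1.0, -0.002, 0.0], [-0.002, 1.0, 0.0], [-0.0, 0.0, -1.0]]
ft_force: [-1.0, -0.3, 0.6]
opening: 0.0847
grip_force: 0.0
```

>>> carry_out(increments=[0,0,0,0,0,-0.3,85,0,0,0,0,0,-0.8,85,0,0,0,0,0,-1,85,0,0,0,0,0,-1,85,0,0,0,0,0,-1,85,0,0,0,0,0,-1,85,0,0,0,0.3,-0.5,-1,85,0,0,0,0.5,-1,-0.5,85])

```text
clock: 23.95
eef_pos: [0.5747, 0.1206, 0.1972]
tcp_rot: [[-1.0, -0.005, 0.003], [-0.005, 1.0, 0.002], [-0.003, 0.002, -1.0]]
ft_force: [-0.0, -1.0, -0.2]
opening: 0.0848
grip_force: 0.0
```

>>> carry_out(increments=[0,0,0,0.6,-1,0,85,0,0,0,0.6,-1,0,85,0,0,0,0.6,-1,0,85,0,0,0,0.6,-1,0,85,0,0,0,0.6,-1,0,85,0,0,0,0.6,-1,0,85,0,0,0,0.6,-1,0,85,0,0,0,0.6,-1,0,85])

```text
clock: 24.75
eef_pos: [0.4537, -0.0824, 0.1951]
tcp_rot: [[-1.0, -0.002, 0.001], [-0.002, 1.0, 0.0], [-0.001, 0.0, -1.0]]
ft_force: [0.1, -0.4, 0.1]
opening: 0.0854
grip_force: 0.0
```

>>> carry_out(increments=[0,0,0,0.5,-1,0,85,0,0,0,0.5,-1,0,85,0,0,0,0.5,-1,0,85,0,0,0,0.5,-1,0,85,0,0,0,0.5,-1,0,85,0,0,0,0.5,-1,0,85,0,0,0,0.4,-1,0,85,0,0,0,0,-1,0,85])

```text
clock: 25.55
eef_pos: [0.3687, -0.2829, 0.1952]
tcp_rot: [[-1.0, -0.001, 0.002], [-0.001, 1.0, 0.001], [-0.002, 0.001, -1.0]]
ft_force: [0.8, -0.7, 0.1]
opening: 0.0853
grip_force: 0.0
```

```bash
python3 - <<'E'
from h import *
s=sense(); print(s['eef_pos'])
for n in('wrist','top','side'):
    shot(n,n+'7'); p,W=cloud(n,n+'7')
    w=sel(W,.397,-.353,.045,.04,.055); print(n,'jar',len(w),rect(w) if len(w) else 0)
    w=sel(W,.594,.156,.04,.085,.105); print('cap',len(w),rect(w) if len(w) else 0)
E
```

```text
[ 0.36865084 -0.28286691  0.19519509]
wrist jar 2935 [396.3, -352.3, 60.8, 60.8, 5.1, 45.3]
cap 0 0
top jar 571 [398.3, -351.9, 62.7, 60.0, 87.0, 44.6]
cap 216 [593.9, 156.9, 34.5, 34.8, 85.6, 94.1]
side jar 481 [396.4, -354.4, 61.6, 60.0, 43.7, 44.1]
cap 86 [590.6, 153.8, 37.0, 34.5, 8.1, 92.4]
```

>>> carry_out(increments=[0,0,0,-0.3,-0.7,0.3,85,0,0,0,-0.4,-0.9,0.6,85,0,0,0,-0.3,-0.8,0.8,85,0,0,0,-0.13,-0.38,0.9,85,0,0,0,0,0,1,85,0,0,0,0,0,1,85,0,0,0,0,0,1,85,0,0,0,0,0,0.8,85], squeeze=35)

```text
clock: 26.5
eef_pos: [0.3985, -0.3492, 0.0331]
tcp_rot: [[-1.0, -0.003, -0.001], [-0.003, 1.0, 0.002], [0.001, 0.002, -1.0]]
ft_force: [0.5, 0.4, 0.4]
opening: 0.0849
grip_force: 0.0
```

>>> carry_out(increments=[0,0,0,0,0,0.5,85,0,0,0,0,0,0.3,85,0,0,0,0,0,0,76,0,0,0,0,0,0,70,0,0,0,0,0,0,66,0,0,0,0,0,0,63,0,0,0,0,0,0,56,0,0,0,0,0,0,56])

```text
clock: 27.3
eef_pos: [0.3989, -0.3515, 0.0158]
tcp_rot: [[-1.0, -0.002, 0.002], [-0.002, 1.0, -0.0], [-0.002, -0.0, -1.0]]
ft_force: [-2.4, 2.8, 11.3]
opening: 0.0593
grip_force: 34.9
```

>>> carry_out(increments=[0,0,0,0,0,0,56,0,0,0,0,0,0,56,0,0,0,0,0,0,56,0,0,0,0,0,0,56,0,0,0,0,0,-0.15,56,0,0,0,0,0,-0.4,56,0,0,0,0,0,-0.6,56,0,0,0,0,0,-0.9,56])

```text
clock: 28.1
eef_pos: [0.3977, -0.3507, 0.0665]
tcp_rot: [[-1.0, -0.002, -0.001], [-0.002, 1.0, 0.001], [0.001, 0.001, -1.0]]
ft_force: [0.4, -0.1, -1.9]
opening: 0.0594
grip_force: 38.0
```

>>> carry_out(increments=[0,0,0,-0.2,0.3,-0.8,56,0,0,0,-0.4,0.6,-0.8,56,0,0,0,-0.7,0.9,-0.4,56,0,0,0,-0.8,1,0,56,0,0,0,-0.9,1,0,56,0,0,0,-0.9,1,0,56,0,0,0,-0.9,1,0,56,0,0,0,-0.9,1,0,56])

```text
clock: 28.9
eef_pos: [0.5413, -0.1796, 0.117]
tcp_rot: [[-1.0, -0.002, 0.001], [-0.002, 1.0, -0.0], [-0.001, -0.0, -1.0]]
ft_force: [0.5, -0.6, -1.0]
opening: 0.0593
grip_force: 38.0
```

>>> carry_out(increments=[0,0,0,-0.9,0.7,0,56,0,0,0,-0.6,0.45,0,56,0,0,0,-0.31,0.2,0.4,56,0,0,0,0,0,0.8,56,0,0,0,0,0,0.9,56,0,0,0,0,0,0.8,56,0,0,0,0,0,0.4,56,0,0,0,0,0,0.2,56])

```text
clock: 29.7
eef_pos: [0.5848, -0.1474, 0.0276]
tcp_rot: [[-1.0, -0.001, -0.001], [-0.001, 1.0, -0.0], [0.001, -0.0, -1.0]]
ft_force: [-0.9, 0.5, -1.2]
opening: 0.0593
grip_force: 38.1
```

>>> carry_out(increments=[0,0,0,0,0,0.1,56,0,0,0,0,0,0.1,56,0,0,0,0,0,0,56,0,0,0,0,0,0,56,0,0,0,0,0,0,56,0,0,0,0,0,0,56,0,0,0,0,0,0,56,0,0,0,0,0,0,56])

```text
clock: 30.5
eef_pos: [0.5856, -0.1468, 0.0233]
tcp_rot: [[-1.0, -0.002, 0.0], [-0.002, 1.0, 0.0], [-0.0, 0.0, -1.0]]
ft_force: [0.4, -0.7, -0.9]
opening: 0.0595
grip_force: 38.1
```

```bash
python3 - <<'E'
from h import *
s=sense(); print(s['eef_pos'],s['ft_force'],s['opening'])
p,d=shot('wrist','w8'); q,d=shot('side','s8')
cv2.imwrite('pics/c8.png',np.hstack([cv2.resize(q[150:290,290:470],None,fx=2.2,fy=3),cv2.resize(p[60:340,160:480],None,fx=1.2,fy=1.5)])[:,:,::-1])
E
```

```text
[ 0.58555026 -0.14681406  0.02326843] [ 0.44077993 -0.72230503 -0.89490638] 0.0595385573627943
```

View pics/c8.png

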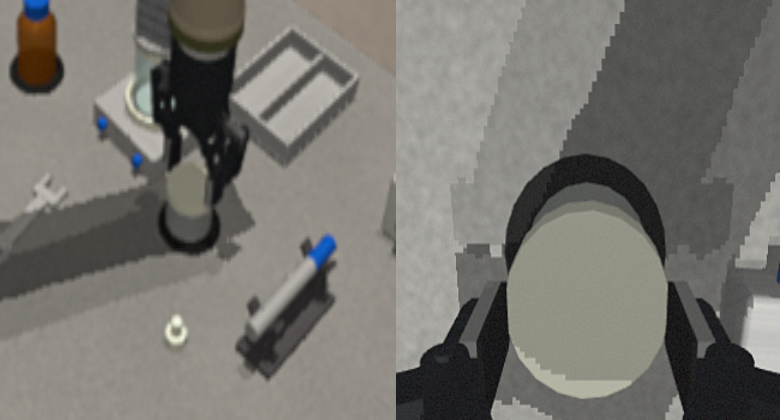

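The crops show the jar centred over the right mat about 3 mm up. Setting it down, then going to look at the probe.

>>> carry_out(increments=[0,0,0,0,0,0.06,56,0,0,0,0,0,0.05,56,0,0,0,0,0,0.04,56,0,0,0,0,0,0,56,0,0,0,0,0,0,62,0,0,0,0,0,0,66,0,0,0,0,0,0,75,0,0,0,0,0,0,85])

```text
clock: 31.4
eef_pos: [0.5856, -0.1469, 0.0194]
tcp_rot: [[-1.0, -0.002, 0.0], [-0.002, 1.0, -0.0], [-0.0, -0.0, -1.0]]
ft_force: [0.2, 1.1, -0.8]
opening: 0.0848
grip_force: 0.0
```

>>> carry_out(increments=[0,0,0,0,0,0,85,0,0,0,0,0,-0.3,85,0,0,0,0,0,-0.8,85,0,0,0,0,0,-1,85,0,0,0,0,0,-1,85,0,0,0,0,0,-1,85,0,0,0,0.5,-0.5,-1,85,0,0,0,0.5,-0.9,-1,85])

```text
clock: 32.2
eef_pos: [0.5608, -0.1806, 0.1734]
tcp_rot: [[-1.0, -0.005, 0.0], [-0.005, 1.0, 0.001], [-0.0, 0.001, -1.0]]
ft_force: [0.7, -0.2, 0.4]
opening: 0.0847
grip_force: 0.0
```

>>> carry_out(increments=[0,0,0,0.5,-1,-0.9,85,0,0,0,0.5,-1,0,85,0,0,0,0,-1,0,85,0,0,0,0,-1,0,85,0,0,0,0,-0.7,0,85,0,0,0,0,0,0,85,0,0,0,0,0,0,85,0,0,0,0,0,0,85])

```text
clock: 33.0
eef_pos: [0.5363, -0.2983, 0.1946]
tcp_rot: [[-1.0, -0.003, 0.0], [-0.003, 1.0, 0.001], [-0.0, 0.001, -1.0]]
ft_force: [-0.2, -0.9, 0.4]
opening: 0.0852
grip_force: 0.0
```

```bash
python3 - <<'E'
from h import *
s=sense(); print(s['eef_pos'])
for n in('wrist','top'):
    shot(n,n+'9'); p,W=cloud(n,n+'9')
    w=sel(W,.5855,-.147,.045,.042,.058); print(n,'jar',len(w),rect(w) if len(w) else 0)
    w=sel(W,.577,-.309,.038,.048,.07); print('probe mid',len(w),rect(w),pca(w))
    w=sel(W,.577,-.309,.09,.055,.07); print('probe all',len(w),rect(w),pca(w))
E
```

```text
[ 0.53625679 -0.29828105  0.19459797]
wrist jar 3059 [583.6, -146.9, 62.3, 60.6, 4.4, 49.3]
probe mid 1336 [577.0, -308.8, 75.5, 18.0, 1.1, 56.5] 1.03
probe all 2165 [578.1, -309.7, 151.0, 39.1, 1.1, 57.4] 1.23
top jar 566 [583.7, -146.5, 58.8, 61.3, 43.8, 48.5]
probe mid 108 [576.6, -307.8, 75.1, 16.0, 0.2, 55.3] -0.23
probe all 228 [577.8, -307.1, 150.2, 40.4, 1.1, 57.1] 1.0
```

View pics/wrist9.png

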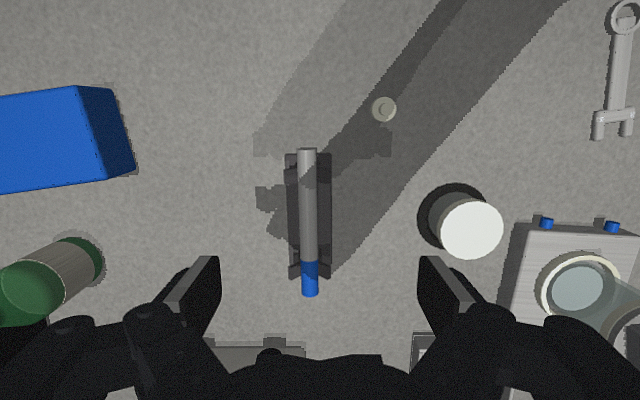

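The wrist view shows the probe lying in the cradle, ends at (307,150) and (310,295), and the jar standing on its mat at (470,228). Now I grasp the probe at mid-length.

>>> carry_out(increments=[0,0,-0.9,-0.5,-0.13,0.2,60,0,0,0,-0.7,-0.2,0.4,60,0,0,0,-0.46,-0.1,0.7,60,0,0,0,0,0,1,60,0,0,0,0,0,1,60,0,0,0,0,0,1,60,0,0,0,0,0,1,60,0,0,0,0,0,0.6,60], squeeze=40)

```text
clock: 33.9
eef_pos: [0.5771, -0.3082, 0.045]
tcp_rot: [[-1.0, -0.019, -0.002], [-0.019, 1.0, 0.001], [0.002, 0.001, -1.0]]
ft_force: [-0.7, -0.4, 0.2]
opening: 0.0603
grip_force: 0.0
```

>>> carry_out(increments=[0,0,0,0,0,0.4,60,0,0,0,0,0,0.2,60,0,0,0,0,0,0.12,60,0,0,0,0,0,0,40,0,0,0,0,0,0,30,0,0,0,0,0,0,26,0,0,0,0,0,0,22,0,0,0,0,0,0,19])

```text
clock: 34.7
eef_pos: [0.5777, -0.3096, 0.0292]
tcp_rot: [[-1.0, -0.018, 0.0], [-0.018, 1.0, 0.0], [-0.0, 0.0, -1.0]]
ft_force: [0.7, 0.5, 1.3]
opening: 0.0192
grip_force: 0.2
```

>>> carry_out(increments=[0,0,0,0,0,0,12,0,0,0,0,0,0,12,0,0,0,0,0,0,12,0,0,0,0,0,0,12,0,0,0,0,0,0,12,0,0,0,0,0,0,12,0,0,0,0,0,0,12,0,0,0,0,0,0,12])

```text
clock: 35.5
eef_pos: [0.5777, -0.309, 0.0294]
tcp_rot: [[-1.0, -0.018, 0.0], [-0.018, 1.0, 0.001], [-0.0, 0.001, -1.0]]
ft_force: [-1.2, 3.6, 5.2]
opening: 0.0145
grip_force: 38.9
```

>>> carry_out(increments=[0,0,0,0,0,-0.1,12,0,0,0,0,0,-0.2,12,0,0,0,0,0,-0.4,12,0,0,0,0,0,-0.6,12,0,0,0,0,0,-0.7,12,0,0,0,0,0,-0.7,12,0,0,0,0,0,-0.7,12,0,0,0,0,0,-0.6,12])

```text
clock: 36.3
eef_pos: [0.5779, -0.3101, 0.1315]
tcp_rot: [[-1.0, -0.018, 0.002], [-0.018, 1.0, -0.001], [-0.002, -0.001, -1.0]]
ft_force: [0.2, 0.4, -0.1]
opening: 0.0149
grip_force: 38.6
```

```bash
python3 - <<'E'
from h import *
s=sense(); t=s['eef_pos'];print(t,s['ft_force'],s['opening'])
for n in('wrist','side'):
    shot(n,n+'10'); p,W=cloud(n,n+'10')
    w=sel(W,t[0],t[1],.09,t[2]+.01,t[2]+.04)
    a=w[w[:,0]<t[0]-.03]; b=w[w[:,0]>t[0]+.03]
    print(n,len(w),rect(w),[ (len(q),rect(q)) for q in(a,b) if len(q)>3])
cv2.imwrite('pics/c10.png',np.hstack([cv2.resize(cv2.imread('pics/side10.png')[100:300,320:520],(380,500)),cv2.resize(cv2.imread('pics/wrist10.png')[100:380,160:480],(400,500))]))
E
```

```text
[ 0.57786894 -0.31006295  0.13154313] [ 0.23551033  0.4207547  -0.07153396] 0.014861721159682841
wrist 10815 [567.2, -309.5, 41.2, 128.7, 80.7, 159.3] [(4512, [525.6, -310.9, 44.7, 18.0, 1.1, 158.6]), (1177, [619.6, -309.2, 23.9, 17.7, 2.0, 158.7])]
side 301 [575.4, -313.0, 40.8, 149.6, 82.5, 159.6] [(147, [524.3, -313.1, 18.3, 46.8, 89.8, 157.2]), (18, [631.5, -312.0, 43.5, 8.9, 14.7, 160.4])]
```

View pics/c10.png

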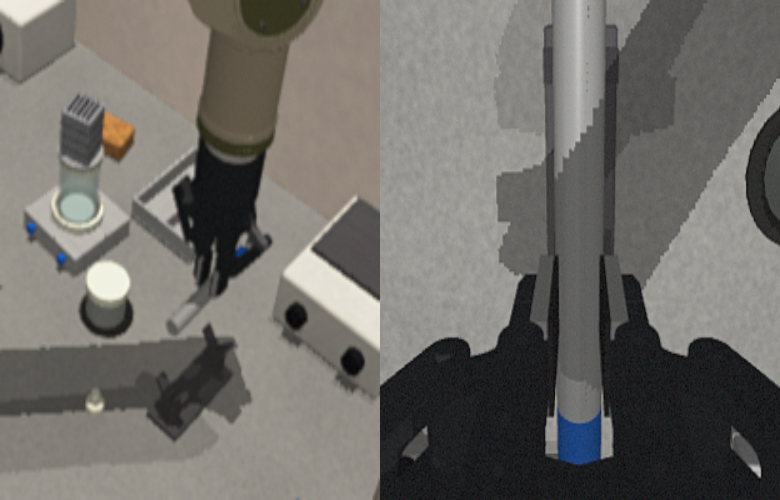

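The probe hangs level and centred in the pads, clear of the cradle. I carry it high over the row to the rest.

>>> carry_out(increments=[0,0,0,0,0,-0.5,12,0,0,0,0,0,-1,12,0,0,0,0,0.2,-1,12,0,0,0,0,0.5,-1,12,0,0,0,0,0.8,-0.5,12,0,0,0,0,1,0,12,0,0,0,0,1,0,12,0,0,0,0,1,0,12])

```text
clock: 37.2
eef_pos: [0.5751, -0.1962, 0.2289]
tcp_rot: [[-1.0, -0.018, -0.001], [-0.018, 1.0, 0.0], [0.001, 0.0, -1.0]]
ft_force: [0.1, -0.0, -0.7]
opening: 0.0149
grip_force: 38.6
```

>>> carry_out(increments=[0,0,0,0,1,0,12,0,0,0,0,1,0,12,0,0,0,0,1,0,12,0,0,0,0,1,0,12,0,0,0,0,1,0,12,0,0,0,0,1,0,12,0,0,0,0,1,0,12,0,0,0,0,1,0,12])

```text
clock: 38.0
eef_pos: [0.5715, 0.0037, 0.229]
tcp_rot: [[-1.0, -0.018, -0.001], [-0.018, 1.0, -0.0], [0.001, -0.0, -1.0]]
ft_force: [0.7, 0.2, -0.8]
opening: 0.0146
grip_force: 38.6
```

>>> carry_out(increments=[0,0,0,0,1,0,12,0,0,0,0,1,0,12,0,0,0,0,1,0,12,0,0,0,0,1,0,12,0,0,0,0,1,0,12,0,0,0,0,1,0,12,0,0,0,0,1,0,12,0,0,0,0,1,0,12])

```text
clock: 38.8
eef_pos: [0.568, 0.2035, 0.2289]
tcp_rot: [[-1.0, -0.017, -0.001], [-0.017, 1.0, -0.0], [0.001, -0.0, -1.0]]
ft_force: [0.1, -0.1, -1.5]
opening: 0.015
grip_force: 38.6
```

>>> carry_out(increments=[0,0,0,0,1,0,12,0,0,0,0,1,0,12,0,0,0,0,1,0,12,0,0,0,0,1,0,12,0,0,0,0,0.8,0,12,0,0,0,0,0.6,0,12,0,0,6.2,0,0,0,12,0,0,6.2,0,0,0,12])

```text
clock: 39.6
eef_pos: [0.566, 0.3378, 0.2288]
tcp_rot: [[-0.98, 0.201, -0.0], [0.201, 0.98, -0.001], [0.0, -0.001, -1.0]]
ft_force: [-0.3, 0.2, -0.9]
opening: 0.0148
grip_force: 38.6
```

```bash
python3 - <<'E'
from h import *
s=sense(); t=s['eef_pos'];print(t,s['tcp_rot'],s['opening'])
for n in('wrist','top','side'):
    shot(n,n+'11'); p,W=cloud(n,n+'11')
    w=sel(W,.57,.346,.085,.035,.065); print(n,'tops',len(w),rect(w) if len(w) else 0)
    w=sel(W,.57,.346,.085,.005,.014); print('plate',len(w),rect(w) if len(w) else 0)
p,W=cloud('wrist','wrist11')
w=sel(W,t[0],t[1],.09,t[2]+.01,t[2]+.04); w=w[w[:,0]<t[0]-.02]; print(rect(w),pca(w))
p,W=cloud('top','top0'); m=np.zeros((400,640),bool); m[145:215,160:200]=1; m&=(W[...,2]>.004)&(W[...,2]<.014)&(p.min(-1)>120); w=W[m]; print('plate0',len(w),rect(w),pca(w))
m[:]=0; m[145:215,155:200]=1; m&=(W[...,2]>.03)&(W[...,2]<.07); w=W[m]; print('tops0',len(w),rect(w),pca(w))
E
```

```text
[0.5660306  0.33781967 0.22879027] [[-9.79503037e-01  2.01429170e-01 -3.00006320e-04]
 [ 2.01429340e-01  9.79502772e-01 -7.34882117e-04]
 [ 1.45830328e-04 -7.80249340e-04 -9.99999685e-01]] 0.014813960004161247
wrist tops 273 [572.6, 362.3, 10.9, 114.1, 79.9, 52.0]
plate 766 [569.7, 366.4, 10.1, 121.1, 79.1, 7.3]
top tops 229 [569.6, 346.5, 45.9, 115.4, 79.1, 46.2]
plate 681 [570.0, 341.6, 59.5, 128.7, 79.4, 7.1]
side tops 88 [568.1, 343.0, 51.1, 115.7, 80.2, 45.5]
plate 184 [565.5, 343.0, 52.3, 126.4, 81.3, 7.3]
[520.3, 347.2, 18.0, 55.9, 78.6, 255.9] -12.1
plate0 741 [570.9, 346.3, 50.3, 128.7, 79.5, 6.7] -10.17
tops0 231 [569.3, 346.1, 46.2, 115.4, 78.6, 46.1] -10.49
```

View pics/wrist11.png

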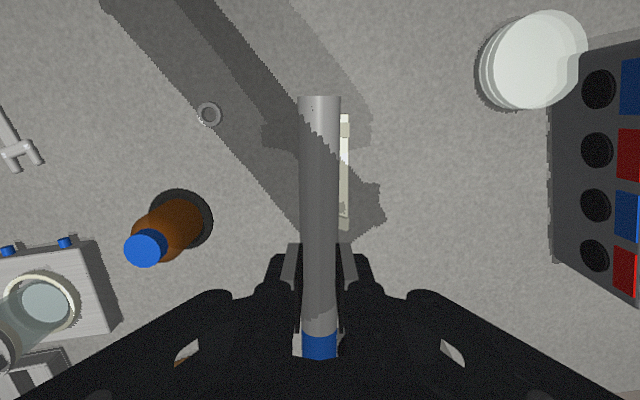

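The wrist view shows the probe over the rest, with the rest's right edge visible at (343,165) parallel to the rod. The fit puts the rest at (0.570, 0.346) with yaw -10.6°, so I align and lower.

>>> carry_out(increments=[0,0,-0.9,0,0,0,12,0,0,0,-0.05,0.2,0.3,12,0,0,0,-0.05,0.15,0.7,12,0,0,0,0,0,1,12,0,0,0,0,0,1,12,0,0,0,0,0,1,12,0,0,0,0,0,0.7,12,0,0,0,0,0,0.4,12])

```text
clock: 40.55
eef_pos: [0.5692, 0.3457, 0.0992]
tcp_rot: [[-0.984, 0.181, -0.002], [0.181, 0.984, -0.001], [0.002, -0.002, -1.0]]
ft_force: [-1.6, -0.0, -1.4]
opening: 0.0146
grip_force: 38.6
```

```bash
python3 - <<'E'
from h import *
s=sense(); t=s['eef_pos'];print(t,s['tcp_rot'][0],s['opening'])
n='wrist'; shot(n,n+'12'); p,W=cloud(n,n+'12')
w=sel(W,.57,.346,.085,.035,.062); print(n,'tops',len(w),rect(w) if len(w) else 0)
for sg in(-1,1):
    c=np.array([.570,.346])+sg*.05*np.array([.983,-.184])
    v=w[np.hypot(*(w[:,:2]-c).T)<.03]; print(sg,len(v),rect(v) if len(v)>3 else 0)
w=sel(W,t[0],t[1],.09,t[2]+.01,t[2]+.04); w=w[w[:,0]<t[0]-.02]; print('rod',rect(w),pca(w))
q,d=shot('side','s12')
cv2.imwrite('pics/c12.png',np.hstack([cv2.resize(q[90:190,200:320],(390,500)),cv2.resize(p[60:380,160:480],(400,500))])[:,:,::-1])
E
```

```text
[0.56918731 0.34567418 0.09916391] [-0.9835362   0.18069835 -0.00215656] 0.014632289116790145
wrist tops 636 [520.4, 355.8, 43.8, 14.0, 79.4, 52.7]
-1 636 [520.4, 355.8, 43.8, 14.0, 79.4, 52.7]
1 0 0
rod [523.1, 354.0, 18.1, 55.3, 79.5, 126.4] -10.78
```

View pics/c12.png

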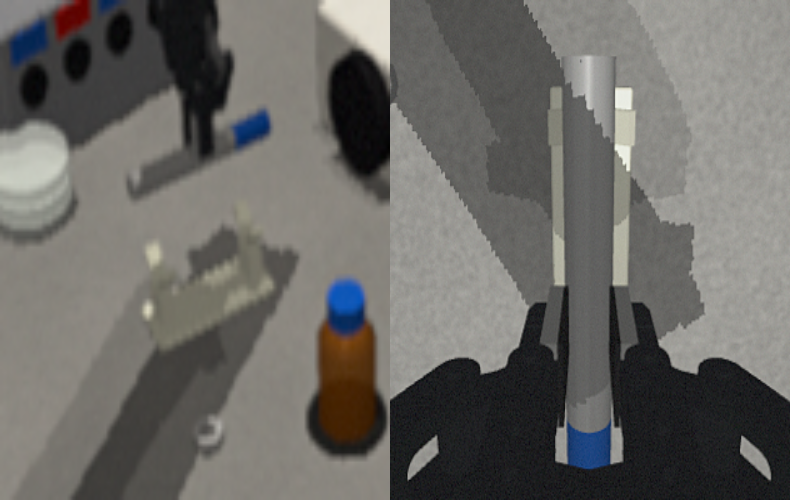

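The crops show the rod parallel to the rest and over both V's. The V centre is about 1 mm to the left, so I correct by that and lower.

>>> carry_out(increments=[0,0,0,0,0.04,0.4,12,0,0,0,0,0,0.6,12,0,0,0,0,0,0.6,12,0,0,0,0,0,0.4,12,0,0,0,0,0,0.3,12,0,0,0,0,0,0.2,12,0,0,0,0,0,0.1,12,0,0,0,0,0,0.1,12])

```text
clock: 41.45
eef_pos: [0.5705, 0.347, 0.0342]
tcp_rot: [[-0.983, 0.182, 0.001], [0.182, 0.983, 0.0], [-0.0, 0.001, -1.0]]
ft_force: [0.5, 0.4, -1.1]
opening: 0.015
grip_force: 38.6
```

>>> carry_out(increments=[0,0,0,0,0,0.04,12,0,0,0,0,0,0.03,12,0,0,0,0,0,0,12,0,0,0,0,0,0,12,0,0,0,0,0,0,12,0,0,0,0,0,0,12,0,0,0,0,0,0,12,0,0,0,0,0,0,12])

```text
clock: 42.25
eef_pos: [0.5702, 0.3469, 0.0323]
tcp_rot: [[-0.983, 0.182, 0.0], [0.182, 0.983, 0.0], [0.0, 0.0, -1.0]]
ft_force: [0.2, -0.1, -1.0]
opening: 0.015
grip_force: 38.6
```

Still about 3 mm above the seat height (0.0294) with no contact. Lowering the rest of the way, then releasing.

>>> carry_out(increments=[0,0,0,0,0,0.04,12,0,0,0,0,0,0.04,12,0,0,0,0,0,0.03,12,0,0,0,0,0,0.02,12,0,0,0,0,0,0,12,0,0,0,0,0,0,12,0,0,0,0,0,0,12,0,0,0,0,0,0,12])

```text
clock: 43.05
eef_pos: [0.5702, 0.3469, 0.0296]
tcp_rot: [[-0.983, 0.182, -0.0], [0.182, 0.983, 0.0], [0.0, 0.0, -1.0]]
ft_force: [-3.0, -0.9, 5.2]
opening: 0.0151
grip_force: 39.9
```

>>> carry_out(increments=[0,0,0,0,0,0,17,0,0,0,0,0,0,19,0,0,0,0,0,0,22,0,0,0,0,0,0,30,0,0,0,0,0,0,42,0,0,0,0,0,0,42,0,0,0,0,0,0,42,0,0,0,0,0,-0.3,42])

```text
clock: 43.85
eef_pos: [0.5696, 0.3465, 0.0358]
tcp_rot: [[-0.983, 0.182, -0.001], [0.182, 0.983, -0.001], [0.001, -0.001, -1.0]]
ft_force: [-0.8, -0.1, -0.5]
opening: 0.0419
grip_force: 0.0
```

>>> carry_out(increments=[0,0,0,0,0,-0.6,42,0,0,0,0,0,-1,42,0,0,0,0,0,-1,42,0,0,0,0,0,-1,42,0,0,0,0,0,-1,42,0,0,0,0,0,-1,42,0,0,0,0.6,0,-1,42,0,0,0,1,0,0,42])

```text
clock: 44.65
eef_pos: [0.5334, 0.3538, 0.2068]
tcp_rot: [[-0.983, 0.185, 0.006], [0.185, 0.983, 0.004], [-0.005, 0.005, -1.0]]
ft_force: [1.3, 0.9, 0.1]
opening: 0.042
grip_force: 0.0
```

>>> carry_out(increments=[0,0,0,1,0,0,42,0,0,0,1,0,0,42,0,0,0,1,0,0,42,0,0,0,0.6,0,0,42,0,0,0,0.2,0,0,42,0,0,0,0,0,0,42,0,0,0,0,0,0,42,0,0,0,0,0,0,42])

```text
clock: 45.45
eef_pos: [0.4386, 0.3708, 0.2015]
tcp_rot: [[-0.983, 0.183, 0.0], [0.183, 0.983, -0.0], [-0.0, -0.0, -1.0]]
ft_force: [0.6, 0.8, -0.2]
opening: 0.042
grip_force: 0.0
```

```bash
python3 - <<'E'
from h import *
s=sense(); print(s['eef_pos'],s['opening'])
for n in('wrist','top'):
    shot(n,n+'13'); p,W=cloud(n,n+'13')
    w=sel(W,.57,.346,.03,.045,.075); print(n,'rod mid',len(w),rect(w) if len(w) else 0)
    w=sel(W,.57,.346,.09,.05,.075); print('rod all',len(w),rect(w) if len(w) else 0,pca(w))
    for k,a in dict(box=(.654,-.019,.045,.171,.185),cap=(.594,.156,.04,.085,.105),jar=(.585,-.147,.045,.042,.058)).items():
        w=sel(W,*a); print(k,len(w),rect(w) if len(w) else 0)
q,d=shot('side','s13'); cv2.imwrite('pics/c13.png',cv2.resize(q[80:300,170:470],(800,587))[:,:,::-1])
E
```

```text
[0.43855396 0.37080907 0.20147446] 0.04199337537904101
wrist rod mid 815 [570.2, 346.8, 17.5, 59.8, 79.1, 56.7]
rod all 2415 [566.9, 347.1, 43.6, 144.5, 79.2, 55.9] -10.77
box 0 0
cap 85 [579.1, 163.7, 6.7, 9.6, 12.3, 90.8]
jar 0 0
top rod mid 205 [570.0, 345.8, 18.5, 58.9, 78.1, 55.1]
rod all 563 [571.5, 346.2, 46.0, 149.2, 79.4, 55.2] -10.41
box 587 [655.3, -18.1, 49.3, 47.9, 14.9, 178.4]
cap 217 [593.9, 156.5, 34.5, 35.3, 86.6, 94.0]
jar 568 [583.3, -146.2, 58.7, 61.0, 43.3, 48.4]
```

View pics/c13.png

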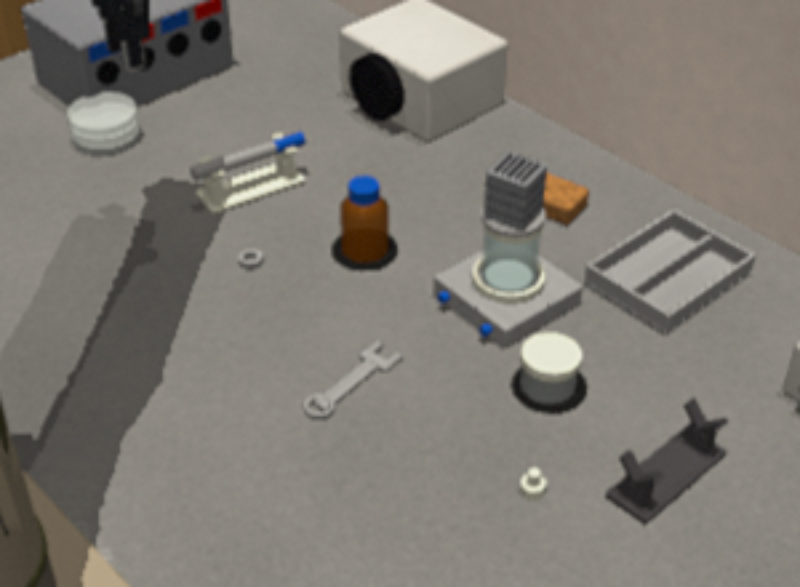

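The side view shows every item in place and upright: probe in the rest, bottle and jar on their mats, head on the vessel in the ring. The rod's mid-point is within about 2 mm of the rest's centre and the gripper is clear, so I hand in.

```bash
python3 -c "
from workcell import robot
print(robot.sign_off())"
```

```text
the job is handed in; nothing more can be done
None
```

I handed the job in at about 46 s: the vessel, stirrer head, feed bottle, sample jar and probe are all in place and released, and every position I measured is within tolerance. The sign-off returned no verdict.

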